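# Clamp the newton meter and hold it at half scale

### The arm

A 6-joint arm with a two-finger parallel gripper is mounted at the origin on the work surface. World frame = base frame: x ahead of the robot, y to its left, z up, the work surface at z = 0. Lengths are in m, angles in rad, forces in N, time in s.
With the tool pointing down it reaches from about 0.3 to 0.825 m from the base axis. Payload 5.4 kg.
Tool frame: the origin (TCP) lies at the very end of the fingers, on their centre line; the grasp point (between the pads) lies 19 mm behind it; z points along the fingers, x is the direction in which the jaws open and shut, and the axes are right-handed (so a half turn about z gives the same grasp; the last joint's range is limited). The gripper opens to 92 mm and grips with 3 to 60 N. Pads are 20 mm wide; open, the fingers measure 128 mm over their backs; the gripper's body (75 mm by 189 mm) begins 69 mm behind the grasp point.
Start: joints at [-1.388, 0.158, 1.597, -0, 1.386, -0.21], TCP at [0.22, -0.531, 0.215] pointing down, gripper open.
Joint ranges: [-2.91, 2.91], [-0.94, 2.29], [0.18, 2.7], [-1.29, 4.43], [0.17, 2.64], [-3, 3]. Speed limits (rad/s): [2.57, 2.57, 3.14, 3.14, 3.14, 3.14].

### API

Orientations are given as a rotation vector (axis times angle).
In Python, from workcell import bot gives the robot as it stands. Calls block until the motion is done:
- bot.goto(position, orientation): joint-space move of the TCP to a pose.
- bot.line_to(position, rot=None, max_speed=0.15): straight line of the TCP; rot=None keeps the orientation; max_speed is the mean speed in m/s.
- bot.set_joints(angles): joint-space move.
- bot.set_gripper(opening, newtons=None): opening from 0.0 (shut) to 1.0 (fully open); newtons is the grip in N (None keeps the last); returns when the fingers have stopped.
- bot.hold(seconds).
- bot.inverse_kinematics(position, orientation): joint angles nearest the present ones, or None.
- bot.read_camera(name): name is "scene" or "side" or "wrist"; returns a dict with "pixels" (480x640x3 uint8, blue, green, red), "fx", "fy", "cx", "cy" (pixels), "k1" (the pictures are not rectified: a ray, as slopes to the right and down, at radius r is drawn at 1 + k1 r^2 times it, then the intrinsics apply), "R" (3x3) and "t" (3): a world point X has camera coordinates R X + t. Camera axes: x right, y down, z forward; pixel columns grow to the right and rows downward; lengths in m; the calibration is good to about 2 mm. A picture is of the moment at which its call begins. There is no depth.
A pose or a line that the arm cannot do raises bot.MotionError and nothing moves.
- bot.job_done(): hands the job in, once; it reports no verdict.
Readings, each from a call of its own:
- bot.current_clock(): time.
- bot.current_joints(): joint angles.
- bot.current_joint_vel(): joint speeds.
- bot.current_effort(): joint torques, N m.
- bot.current_ee_pos(): TCP position.
- bot.current_tool_rot(): TCP orientation.
- bot.current_contact_force(): force on the tool from outside, world axes, zero at the start.
- bot.current_ft_torque(): the same for the moment, N m.
- bot.current_opening(): opening from 0.0 (shut) to 1.0 (fully open).
Only numpy, scipy, OpenCV 4.12 (cv2) and the standard library are available. Lean on these libraries where they do the work, as an engineer would, in place of code of your own. Each camera call takes 0.05 s, during which the arm holds its last target. There are 200 camera calls.

### The job

The newton meter (a tubular spring balance) already lies in the V-blocks of its bench. Swing the bench's hinged steel clamp bar fully down over the meter's neck so that it cannot slide, then pull the meter's plunger out by its end cap until the broad black ring on the plunger lies at the front rim of the casing, to within half a scale division, and hold it there: finish still holding it steady at the mark, not letting go. Leave the wooden block, the slotted masses and the clip-lid box as they are.

Things in the scene. Friction and masses are not known exactly. Their poses are not given: they have to be found in the camera images.
- bench: fixed stand; origin on the table under the meter's axis, z up. Its -x axis is the pull direction, roughly towards the robot. Grey steel plate 210 x 100 mm (x -100 to 110), top 16 mm up; two aluminium V-blocks (x -55 to -25 and 0 to 30, 62 high); at x = 43 the clamp's hinge post (y = +30) and rest post (y = -30, 75 high). The meter's axis runs along x at y = 0, z = 65 mm
- meter: newton meter, 0.2 kg, lying loose along the bench's x axis. Origin: on the axis at the front rim; x axis points to the rear. Clear round casing 32 mm in diameter, 110 long; then a neck 18 in diameter, 16 long; then a rear cap 32 in diameter, 28 long, with a wire eye. Unclamped it slides along the V-blocks; with the bar down in the neck it can creep up to 5 mm with the pull
- plunger (a joint): how far the plunger is drawn out of the casing (m): 0 at rest, end stop 0.100. A spring of 100 N/m plus 0.4 N pulls it back (5.4 N at 0.050). The white plunger, 21 mm in diameter, has a thin black ring every 10 mm (one division, 1 N) and one broad ring, 4 mm wide, whose middle is at the rim at 0.050
- pull_cap (a point): middle of the grip of the plunger's grey end cap, on the axis: 24 mm in diameter, 32 mm long (16 each way), with a 29 mm flange and a wire hook in front of it. At rest it is 26 mm in front of the rim and 65 mm above the table; nothing stands beside it. Moves with the plunger
- broad_ring (a point): middle of the broad black ring, on the axis of the plunger; inside the clear casing, 50 mm behind the rim, at rest. Moves with the plunger
- rim (a point): centre of the casing's front rim, where the scale is read
- clamp (a joint): angle of the clamp bar (rad): 0 fully shut, level across the neck with its outer end on the rest post; 1.57 upright; end stop 1.75. The hinge is stiff: the bar stays where it is left and takes about 2.5 N at the tab to turn
- clamp_hinge (a point): the clamp's hinge pin, which runs along the bench's x axis, at x = 43, y = +30, z = 79 mm of the bench frame
- clamp_tab (a point): middle of the outer (shut: upper) face of the thumb tab. The flat steel bar is 84 mm long from the pin, 10 wide, 8 thick (pin in mid-thickness); the tab is its last 22 mm, 20 wide. This point is 72 mm from the pin; shut, it is at y = -42, z = 83 mm of the bench frame. The bar swings from the +y side over to -y
- block: bystander: dark wooden friction block 110 x 65 x 38 mm with a small wire hook, lying about 0.18 m to the +y side of the bench
- masses: bystander: stack of brass slotted masses on a hanger, 46 mm in diameter, 61 mm high, standing about 0.17 m to the +y side of the bench
- clip_box: bystander: clear box with a clip-on blue lid, 118 x 158 x 60 mm, about 0.21 m to the -y side of the bench
There are look-alikes about, which are no part of the job. There is more than one size of the bench; the job needs the largest.

How it is judged:
On the way, in this order (a step that is already met when the one before it is completed fails the run):
1. the clamp bar is shut over the neck while the plunger is still at rest in the casing (value of joint clamp below 0.07 rad and value of joint plunger below 0.015 m), for 0.2 s.
2. with the bar shut, the plunger is drawn out to the broad ring and held (value of joint clamp below 0.09 rad and value of joint plunger between 0.045 and 0.055 m and contact force between the fingers and meter above 1.5 N), for 0.3 s.
At the end, for the whole second after the job is handed in: Clamp bar shut (under 0.09 rad); meter still in its V-blocks (rim within 6 mm in height and 12 mm along of its place, axis within 0.09 rad); fingers on it with over 1.5 N, holding the plunger still (under 10 mm/s) at 0.050 m +/- 0.005 m (half a division) (all of step 2 and velocity of joint plunger between -0.01 and 0.01 m/s and x of rim in the frame of bench between -0.087 and -0.067 m and z of rim in the frame of bench between 0.059 and 0.071 m and angle between the x axis of meter and the x axis of bench, either way round below 0.09 rad); the arm keeps its last pose, push and grip.
It fails at once if a bystander was moved more than 20 mm (distance of any of block, masses, clip_box from where it was at the start of the episode above 0.02 m).
It also fails if it takes over 54 s, if anything falls off the work surface, if the arm or the gripper's body presses on something with over 40 N, if the wrist force passes 120 N, or if a joint passes its speed limit or range.

## Working session

There is one attempt and no reset: what is moved stays moved. The work goes in short steps, each a Python script; the robot and the scene stay as the last script left them, time stands still between calls to the robot, and variables do not carry over. Pictures are saved under pics/ and viewed, about 8 in all and at most 12, crops included, and the job is handed in when it is done.

```bash
mkdir -p pics
cat > h.py <<'E'
import numpy as np, cv2
from workcell import bot
def snap(n,f):
    c=bot.read_camera(n); cv2.imwrite(f'pics/{f}.png',c['pixels']); np.savez(f'pics/{f}.npz',**{k:c[k] for k in('fx','fy','cx','cy','k1','R','t')}); return c
def load(f): return dict(np.load(f'pics/{f}.npz'))
def ray(c,u,v):
    d=np.array([(u-c['cx'])/c['fx'],(v-c['cy'])/c['fy']]); s=d.copy()
    for _ in range(20): s=d/(1+c['k1']*(s@s))
    w=c['R'].T@np.array([*s,1]); return -c['R'].T@c['t'], w/np.linalg.norm(w)
def tri(obs):
    A=np.zeros((3,3));b=np.zeros(3);L=[]
    for c,u,v in obs:
        o,d=ray(c,u,v);P=np.eye(3)-np.outer(d,d);A+=P;b+=P@o;L.append((o,P))
    X=np.linalg.solve(A,b); return X,[np.linalg.norm(P@(X-o)) for o,P in L]
def atz(c,u,v,z):
    o,d=ray(c,u,v); return o+d*(z-o[2])/d[2]
def proj(c,X):
    p=c['R']@np.asarray(X)+c['t']; s=p[:2]/p[2]; s=s*(1+c['k1']*(s@s)); return np.array([c['fx']*s[0]+c['cx'],c['fy']*s[1]+c['cy']])
E
python3 - <<'E'
from h import *
for n in('scene','side'):
    c=snap(n,n+'0'); print(n,-c['R'].T@c['t'],c['R'][2])
a=cv2.imread('pics/scene0.png')
E
```

```text
scene [ 1.3895698  -0.39371446  0.77626955] [-0.72116304  0.35974473 -0.59203682]
side [ 0.43055146 -0.59312789  0.78525291] [ 0.13809699  0.64426483 -0.75223138]
```

View pics/scene0.png

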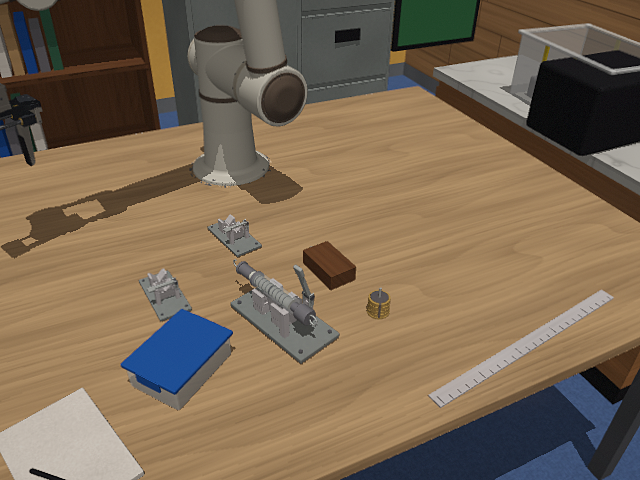

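View pics/side0.png

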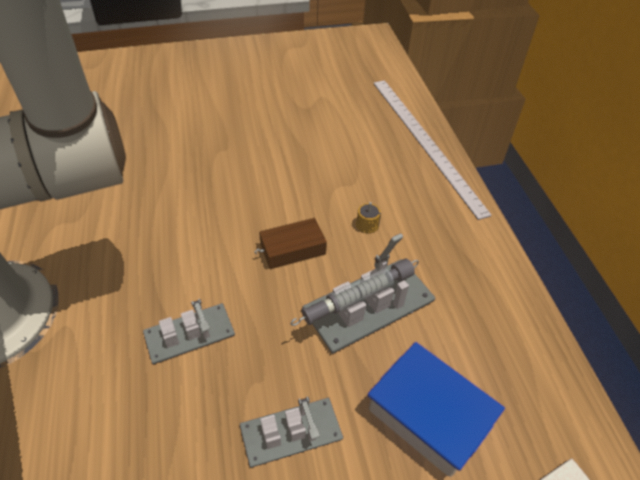

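The bench with the meter is at about (285,310) in the scene view and (365,300) in the side view. The clamp bar is up, and two smaller empty benches are look-alikes. I'll enlarge both views.

Run:
```python
from h import *
a=cv2.imread('pics/scene0.png')[245:370,220:350]; b=cv2.imread('pics/side0.png')[225:355,280:440]
a=cv2.resize(a,None,fx=4,fy=4,interpolation=cv2.INTER_CUBIC)
b=cv2.resize(b,None,fx=5,fy=5,interpolation=cv2.INTER_CUBIC)[:600]
cv2.imwrite('pics/ca.png',a);cv2.imwrite('pics/cb.png',b[:600,:800])
```

```text
(no output)
```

View pics/ca.png

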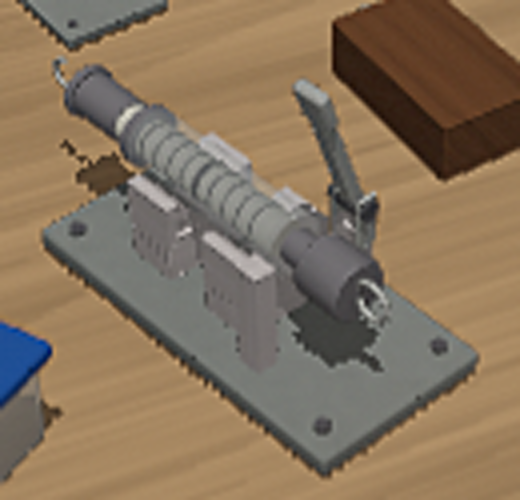

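View pics/cb.png

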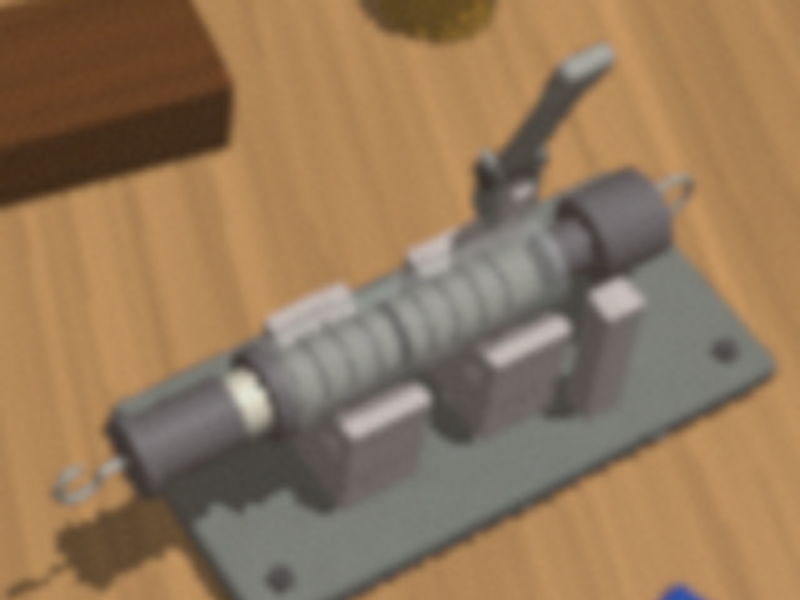

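```bash
cat > fit.py <<'E'
from h import *
from scipy.optimize import least_squares
S,D=load('scene0'),load('side0')
s=lambda x,y:(S,220+x/4,245+y/4); d=lambda x,y:(D,280+x/5,225+y/5)
T=lambda p,q:(*p[:2],np.cos(p[2])*q[0]-np.sin(p[2])*q[1]+p[0],np.sin(p[2])*q[0]+np.cos(p[2])*q[1]+p[1],q[2])[3-1:]
pts=[(s(325,465),(.11,-.05,.016)),(s(478,357),(.11,.05,.016)),(s(45,237),(-.1,-.05,.016)),(d(775,365),(.11,-.05,.016)),(d(113,412),(-.1,.05,.016)),
# post tops / rear corners
]
f=lambda p:np.concatenate([proj(c,T(p,q))-[u,v] for (c,u,v),q in pts])
p0=[*atz(*s(262,330),.016)[:2],0]
r=least_squares(f,p0); p=r.x; print(p,r.fun.round(1))
R=np.array([[np.cos(p[2]),-np.sin(p[2])],[np.sin(p[2]),np.cos(p[2])]])
def tb(X): return np.array([*(R.T@(X[:2]-p[:2])),X[2]])
for n,a,b in [('rearcap end',s(362,290),d(648,205)),('cap flange',s(85,90),d(138,455)),('tabtip',s(303,92),d(597,57)),('corner',s(325,465),d(775,365)),('restpost top mid',s(263,268),d(0,0)) ,('broadring',s(207,180),d(400,322)),('rim',s(140,130),d(275,385))][:]:
    X,e=tri([a,b]); print(n,X.round(4),tb(X).round(4),np.round(e,4))
E
python3 fit.py
```

```text
[ 0.64159699 -0.10743503  0.33025165] [-0.  -0.2  0.9 -1.1 -2.1 -1.3  2.1 -0.3 -0.5 -0.9]
rearcap end [ 0.7165 -0.0805  0.0673] [0.0796 0.0011 0.0673] [0.0001 0.0001]
cap flange [ 0.5291 -0.1459  0.068 ] [-0.1189  0.      0.068 ] [0.0005 0.0005]
tabtip [ 0.6817 -0.0921  0.1613] [0.043  0.0015 0.1613] [0.0015 0.0015]
corner [ 0.7594 -0.1176  0.0129] [ 0.1082 -0.0478  0.0129] [0.0005 0.0005]
restpost top mid [ 0.5471 -0.0091  0.0107] [-0.0575  0.1237  0.0107] [0.0873 0.0873]
broadring [ 0.6211 -0.1161  0.0716] [-0.0222 -0.0016  0.0716] [0.0016 0.0016]
rim [ 0.5757 -0.1331  0.0736] [-0.0706 -0.0029  0.0736] [0.0013 0.0013]
```

The fit agrees with the given sizes: rim at about -77 mm, axis at about 65 mm, and the clamp at about 1.24 rad. I'll move above the clamp and look from close by.

```bash
cat >> h.py <<'E'
from scipy.spatial.transform import Rotation as Ro
P=np.array([0.64159699,-0.10743503,0.33025165])
def W(q,p=P):
    c,s=np.cos(p[2]),np.sin(p[2]); return np.array([c*q[0]-s*q[1]+p[0],s*q[0]+c*q[1]+p[1],q[2]])
def B(X,p=P):
    c,s=np.cos(p[2]),np.sin(p[2]);a,b=X[0]-p[0],X[1]-p[1]; return np.array([c*a+s*b,-s*a+c*b,X[2]])
def rv(phi):
    c,s=np.cos(phi),np.sin(phi); return Ro.from_matrix(np.array([[c,s,0],[s,-c,0],[0,0,-1]])).as_rotvec()
E
python3 - <<'E'
from h import *
best=[]
for nm,q,ph in [('push',(.043,.05,.25),P[2]),('pull',(-.103,0,.2),P[2]+np.pi/2)]:
    for k in (0,np.pi):
        print(nm,k,bot.inverse_kinematics(W(q),rv(ph+k)))
bot.set_gripper(0.0,30)
o=[(np.abs(np.array(j)-bot.current_joints()).max(),k) for k in(0,np.pi) if (j:=bot.inverse_kinematics(W((.043,.05,.25)),rv(P[2]+k))) is not None]
k=min(o)[1]; print(k)
bot.goto(W((.043,.05,.25)),rv(P[2]+k))
print(bot.current_clock(),B(bot.current_ee_pos()),bot.current_contact_force())
c=snap('wrist','w1'); 
for q in [(.043,.03,.079),(.043,-.042,.083),(-.077,0,.065),(-.1,.05,.016),(.11,.05,.016),(.11,-.05,.016)]: print(q,proj(c,W(q)).round())
E
```

```text
push 0 [-0.24980387  0.37813406  1.26356421  0.          1.49989438 -0.58005552]
push 3.141592653589793 [-0.24980387  0.37813406  1.26356421  0.          1.49989438  2.56153713]
pull 0 [-4.68216774e-01  1.36330221e-01  1.65082494e+00 -4.44089210e-16
  1.35443749e+00 -2.36926475e+00]
pull 3.141592653589793 [-4.68216774e-01  1.36330221e-01  1.65082494e+00 -4.44089210e-16
  1.35443749e+00  7.72327903e-01]
0
3.8 [0.04250293 0.04903758 0.24993338] [0.09138254 0.17808734 0.10498868]
(0.043, 0.03, 0.079) [318. 243.]
(0.043, -0.042, 0.083) [318. 307.]
(-0.077, 0, 0.065) [209. 266.]
(-0.1, 0.05, 0.016) [199. 213.]
(0.11, 0.05, 0.016) [373. 212.]
(0.11, -0.05, 0.016) [370. 289.]
```

View pics/w1.png

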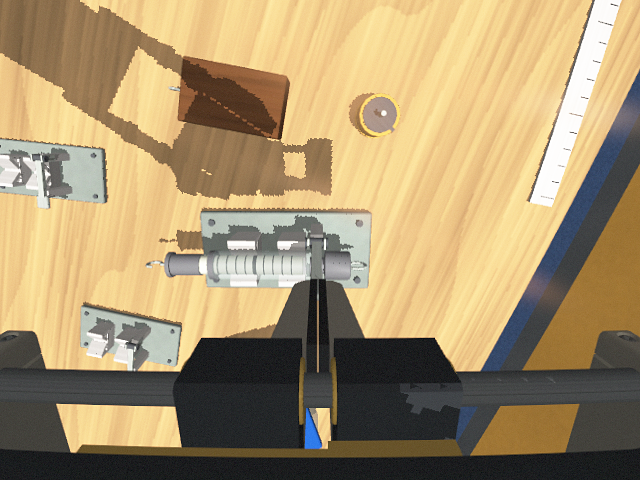

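The picture matches my projection to about 2 px: plate corners at (202,211) and (371,211), bar at column 317. Next I'll swing the bar down along its arc.

Run:
```python
from h import *
half=.010
bot.line_to(W((.043,.052,.150)),max_speed=.1)
f0=np.array(bot.current_contact_force()); print('free',f0.round(2))
for th in [1.35,1.2,1.05,.9,.75,.6,.45,.3,.15,.05]:
    r=.070; m=.002  # press 2 mm beyond outer face
    y=.03-r*np.cos(th)+m*np.sin(th); z=.079+r*np.sin(th)+m*np.cos(th)
    bot.line_to(W((.043,y+half,z)),max_speed=.06)
    print(th,B(bot.current_ee_pos()).round(4),(np.array(bot.current_contact_force())-f0).round(1))
for z in np.arange(.083,.075,-.001):
    bot.line_to(W((.043,y+half,z)),max_speed=.02); bot.hold(.1)
    f=np.array(bot.current_contact_force())-f0; print(z,B(bot.current_ee_pos()).round(4),f.round(1))
    if abs(f[2])>9: break
print(bot.current_clock()); c=snap('scene','s2'); 
cv2.imwrite('pics/s2c.png',cv2.resize(c['pixels'][215:365,210:360],None,fx=4,fy=4,interpolation=2))
```

```text
free [-0.1  -0.71 -0.03]
1.35 [0.0429 0.0264 0.1476] [ 1.7  1.  -0.2]
1.2 [0.0429 0.0162 0.1448] [-0.3  0.8  0.2]
1.05 [0.0429 0.0063 0.1404] [ 0.1  0.5 -0.2]
0.9 [ 0.0429 -0.0025  0.1348] [-0.2  0.6 -0.7]
0.75 [ 0.0428 -0.0103  0.1277] [0.5 0.4 0.1]
0.6 [ 0.0427 -0.017   0.1196] [ 0.8  1.2 -0.4]
0.45 [ 0.0427 -0.0223  0.1106] [-0.5 -0.1 -0.2]
0.3 [ 0.0426 -0.0263  0.1008] [0.3 0.3 0.2]
0.15 [ 0.0426 -0.0288  0.0906] [-0.2  0.5  0.3]
0.05 [ 0.0427 -0.0296  0.0838] [0.2 0.  0.8]
0.083 [ 0.0431 -0.0299  0.0834] [-0.8  1.2  2.9]
0.082 [ 0.0431 -0.0299  0.0833] [-3.1  1.6  8. ]
0.081 [ 0.0431 -0.0299  0.0832] [-4.7  3.  12.3]
9.4917
```

View pics/s2c.png

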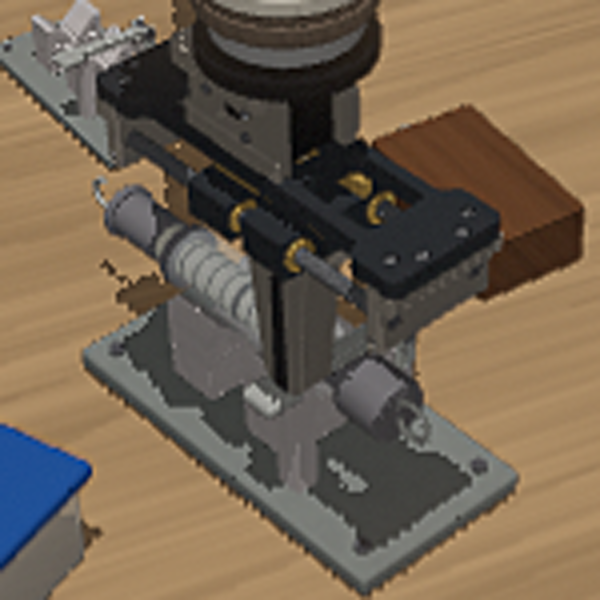

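The tab shows under the fingertip at about (262,398) in the crop. The stop came at z = 83.3 mm, which is the shut height. I'll lift off, move above the cap and check both from there.

Run:
```python
from h import *
bot.hold(.3)
bot.line_to(W((.043,-.03,.2)),max_speed=.15)
bot.goto(W((-.103,0,.2)),rv(P[2]+3*np.pi/2))
bot.set_gripper(1.0)
bot.line_to(W((-.103,0,.14)))
print(bot.current_clock(),B(bot.current_ee_pos()))
w=snap('wrist','w3'); d=snap('side','d3')
for q in [(-.103,0,.065),(-.077,0,.081),(.043,.03,.083),(.043,-.042,.083)]: print(proj(w,W(q)).round(),proj(d,W(q)).round(1))
a=cv2.resize(d['pixels'][225:345,280:440],(800,600),interpolation=2)
cv2.imwrite('pics/d3c.png',a)
```

```text
14.0083 [-0.10277456 -0.00016324  0.14044433]
[316. 255.] [316.5 313.1]
[316. 227.] [331.1 300.5]
[265.  32.] [382.9 256.8]
[386.  31.] [409.2 287.5]
```

View pics/d3c.png

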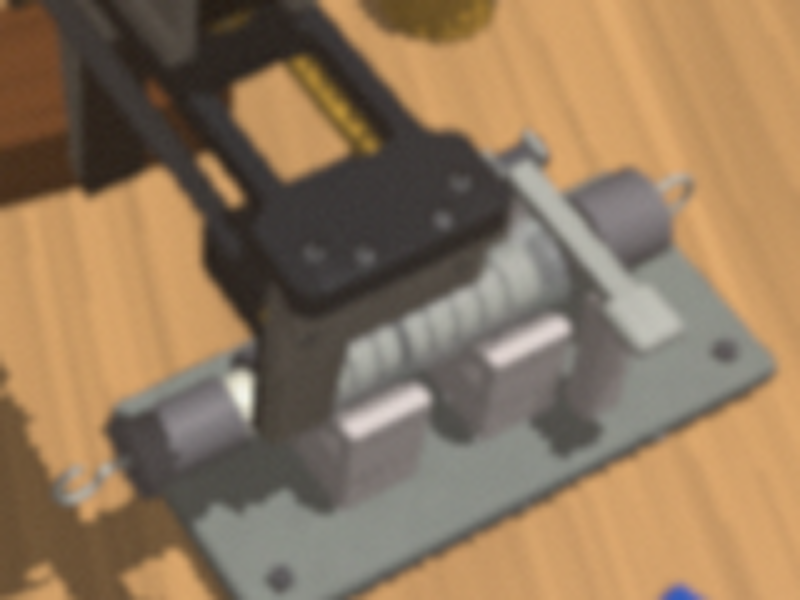

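View pics/w3.png

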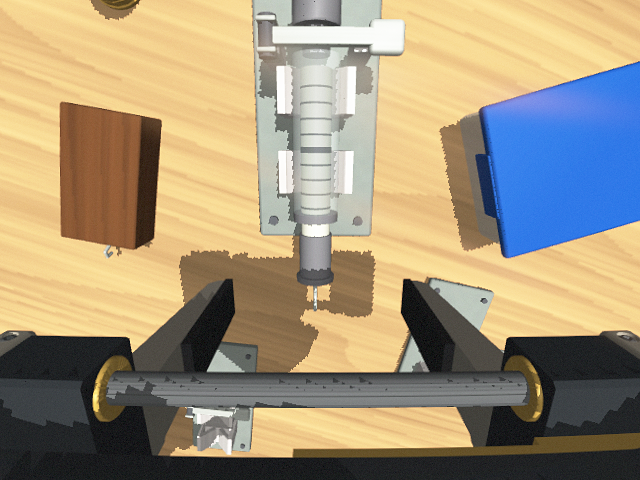

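The clamp is shut: the tab sits at side pixel (409.6,288.6) against a predicted (409.2,287.5). The cap is centred at (316,254) as predicted. Now I'll grasp it and pull.

Run:
```python
from h import *
bot.line_to(W((-.103,0,.046)),max_speed=.1)
f0=np.array(bot.current_contact_force())
bot.set_gripper(0.0,30); x0=B(bot.current_ee_pos()); print('open',bot.current_opening()*92,x0, (np.array(bot.current_contact_force())-f0).round(1))
w=snap('wrist','w4'); d=snap('side','d4')
def axf(): 
    f=np.array(bot.current_contact_force())-f0; return B([*(f[:2]+P[:2]),f[2]]).round(2)
for s in (.01,.02,.03,.04,.047,.052):
    bot.line_to(W((-.103-s,0,.046)),max_speed=.04); bot.hold(.15); print(s,(B(bot.current_ee_pos())-x0).round(4),axf())
bot.hold(.3); w=snap('wrist','w5'); d=snap('side','d5'); e=snap('scene','s5'); print(bot.current_clock(),bot.current_opening()*92)
for q in [(-.077,0,.065),(-.082,0,.065)]: print(proj(w,W(q)).round(1),proj(d,W(q)).round(1),proj(e,W(q)).round(1))
z=lambda n,r0,r1,c0,c1:cv2.resize(cv2.imread(f'pics/{n}.png')[r0:r1,c0:c1],(400,300),interpolation=2)
cv2.imwrite('pics/m5.png',np.vstack([np.hstack([z('w4',60,300,160,480),z('w5',60,300,160,480)]),np.hstack([z('d4',270,330,290,370),z('d5',270,330,290,370)])]))
```

```text
open 23.07298910239382 [-0.10330173  0.00063258  0.04586129] [-1.1  2.   1.5]
0.01 [-0.0097 -0.0003  0.    ] [2.36 4.49 0.86]
0.02 [-0.0194 -0.0006  0.0002] [ 3.51  4.97 -0.31]
0.03 [-0.0294 -0.001   0.0003] [3.29 3.08 0.07]
0.04 [-0.0394 -0.001   0.0004] [4.69 0.82 1.18]
0.047 [-0.0465 -0.0008  0.0002] [5.44 1.52 0.01]
0.052 [-0.0514 -0.0007  0.0002] [6.13 1.15 0.07]
19.8917 23.443215589236825
[315.3 150.4] [330.6 306.2] [254.8 278.2]
[315.3 162.3] [327.9 307.5] [253.2 277.1]
```

View pics/m5.png

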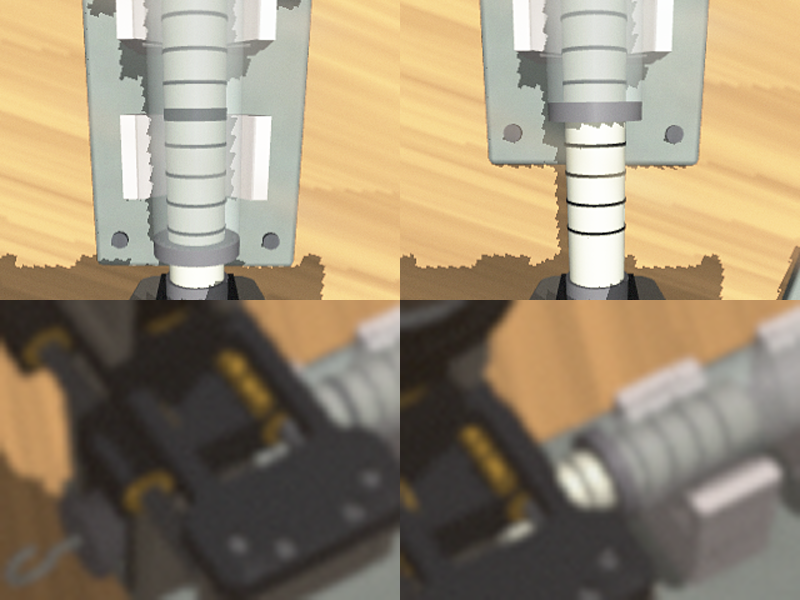

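Run:
```python
from h import *
for n,br,rings,rim in [('w4',113.5,(47,82,113.5,147,174,203,231),263),('w5',None,(145,175,205,232),122)]:
    c=load(n); print(n,'cam',B(-c['R'].T@c['t']).round(3))
    g=lambda y,z:B(atz(c,160+.8*(195 if n=='w4' else 196),60+.8*y,z))[0]
    print('rings',[round(g(y,.0755)*1e3,1) for y in rings],'rim',[round(g(rim,z)*1e3,1) for z in(.081,.083,.085)])
a=cv2.imread('pics/w4.png')[225:285,270:350]; b=cv2.imread('pics/w5.png')[125:185,270:350]
r=lambda i:cv2.resize(i,(400,300),interpolation=cv2.INTER_NEAREST)
cv2.imwrite('pics/m6.png',np.hstack([r(a),r(b)]))
```

```text
w4 cam [-0.024 -0.001  0.215]
rings [np.float64(-5.9), np.float64(-16.1), np.float64(-25.6), np.float64(-36.1), np.float64(-44.9), np.float64(-54.7), np.float64(-64.4)] rim [np.float64(-74.0), np.float64(-73.3), np.float64(-72.5)]
w5 cam [-0.075 -0.001  0.215]
rings [np.float64(-86.9), np.float64(-96.7), np.float64(-106.8), np.float64(-116.3)] rim [np.float64(-79.5), np.float64(-79.4), np.float64(-79.4)]
```

View pics/m6.png

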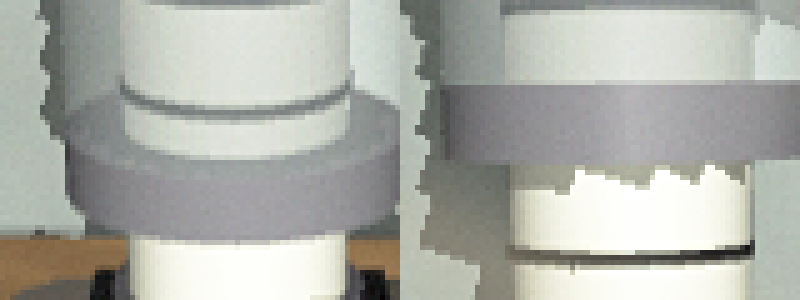

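The wrist camera was nearly straight above the rim. The nearest thin ring, which is 10 mm ahead of the broad one, lies about 7.2 mm in front of the rim. So the plunger is at about 47.2 mm and the meter has crept about 4 mm. I'll pull 2.8 mm more and look again.

Run:
```python
from h import *
p=bot.current_ee_pos(); t=W((-.103-.0548,0,.046))
bot.line_to(t,max_speed=.02); bot.hold(.5)
print(B(bot.current_ee_pos()).round(4),bot.current_opening()*92,bot.current_contact_force())
c=snap('wrist','w7'); bot.hold(.3); c2=snap('wrist','w8'); print(bot.current_clock())
z=lambda c:cv2.resize(c['pixels'][120:210,270:360],(400,400),interpolation=cv2.INTER_CUBIC)
cv2.imwrite('pics/m7.png',np.hstack([z(c),z(c2)]))
for v in (150,155,160,165,170,175,180): print(v,B(atz(c,317,v,.0755))[0].round(4),B(atz(c,317,v,.082))[0].round(4))
```

```text
[-1.574e-01 -1.000e-04  4.610e-02] 23.32453474029249 [ 4.94208872  2.07748146 -1.25847233]
21.0833
150 -0.0795 -0.0794
155 -0.0814 -0.0812
160 -0.0833 -0.0831
165 -0.0853 -0.0849
170 -0.0873 -0.0868
175 -0.0893 -0.0887
180 -0.0913 -0.0906
```

View pics/m7.png

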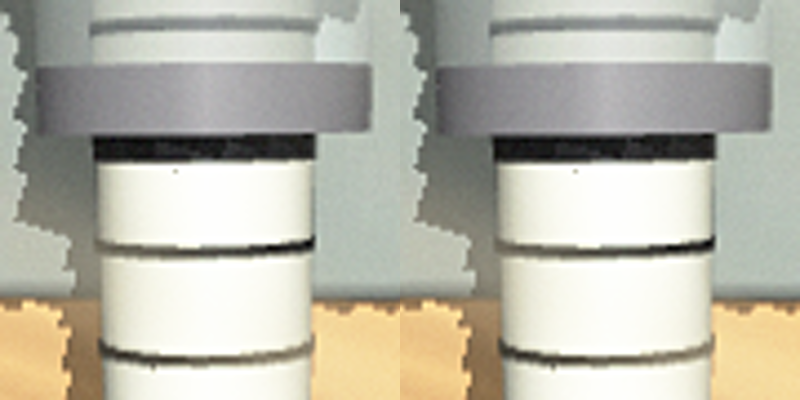

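About 2.4 mm of the 4 mm broad ring shows in front of the rim, so its middle is about 0.4 mm out and the plunger is at about 50.4 mm. The two pictures, 0.35 s apart, look the same. I'll check the clamp once more before handing in.

Run:
```python
from h import *
c=snap('side','d9'); print(proj(c,W((.043,-.042,.083))))
cv2.imwrite('pics/d9c.png',cv2.resize(c['pixels'][225:345,280:440],(800,600),interpolation=2))
```

```text
[409.16568636 287.54633939]
```

View pics/d9c.png

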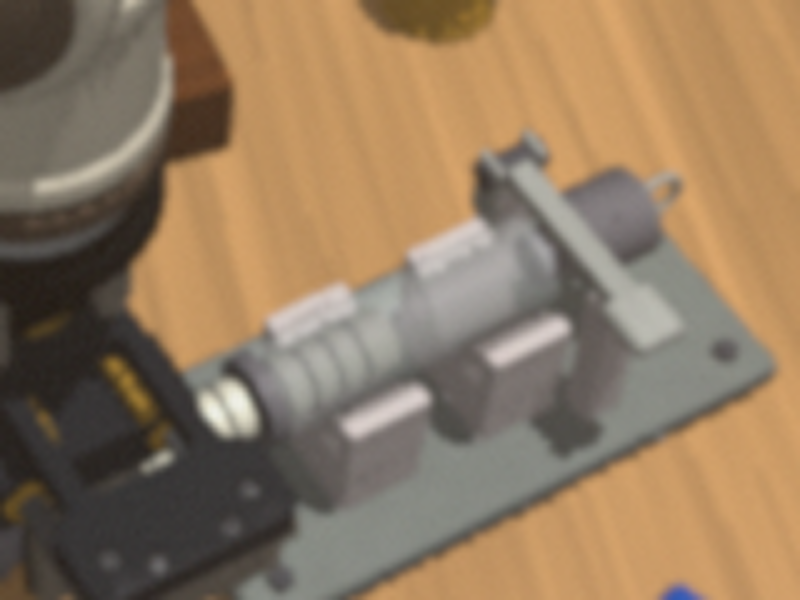

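The bar is still shut, with the tab at crop (648,318) as before. The meter lies straight in its V-blocks. Handing in.

```bash
python3 -c "
from h import *
bot.job_done(); print(bot.current_clock())"
```

```text
the job is handed in; nothing more can be done
the job is handed in; nothing more can be done
```

I swung the clamp bar shut over the meter's neck, pulled the plunger out by its end cap to the broad ring, and handed the job in still holding it there. The simulator gives no verdict.

- **Clamp:** the fingertip stopped at z = 83.3 mm against 83 mm nominal for shut. In the last side view the tab was within about 1 px of its predicted shut position.
- **Plunger:** I read it at about 50.4 mm in the wrist camera, with the broad ring's middle about 0.4 mm in front of the rim. Two pictures 0.35 s apart showed no drift.
- **Meter:** it crept about 3–4 mm with the pull, which put the rim at about x = -79.5 mm, inside the allowed -87 to -67 mm. It still lies straight in its V-blocks.
- **Grip:** set to 30 N, with the fingers on the cap at about 23.3 mm opening against the 24 mm grip.
- **Time and bystanders:** about 21 s of the 54 s used. I did not measure the bystanders at the end, but the arm's path stayed clear of them.

**Disagreements:** the first pull came up short at about 47 mm because of the creep, and I corrected it with 2.8 mm more. The wrist force was too noisy, about 1–2 N, to confirm the 5.4 N spring force closely; it read about 6 N.

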